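Switch the microscope's light selector to the green filter

TASK

Switch the light selector to the green filter: with the fingertips, push its black knob out of the unmarked slot where it stands, through the gate and fully home into the slot marked by the green chip, and leave it there. Only push it, gently: do not grip the knob or force it against the gate, and do not push it into the slot of any other colour on the way. Leave the things standing around alone.

Things in the scene. Friction and masses are not known exactly. Their poses are not given: they have to be found in the camera images.
- selector: The light selector, bolted down: white housing, 150 mm along its own x and 160 mm along its own y, with a grey gate plate as its top, 80 mm above the table; two flange ears 8 mm high reach out to 95 mm along x. Origin: centre of its underside. The lever starts in the slot at own -x, +y, which has no chip; the other five slots have one colour chip each, in an order that changes.
- gate (a point): Centre of the gate plate's top, axes as the selector's. A double-H slot is cut in it: a 16 mm wide cross channel along own y through this point and six 18 mm wide slots off it along own x, three to -x and three to +x, in columns at own y -45, 0 and +45 mm, with rounded mouths. The lever's 10 mm stem has 3 mm play either way in the channel and 4 mm in the slots.
- knob (a point): Centre of the lever's black upright cylindrical knob, violet on top, 24 mm diameter, from 96 to 142 mm above the table (this point: 119 mm), on a 10 mm stem that goes down into the slot. It stays upright and slides level on crossed slides, guided by the slots. Each slide resists with about 2 N plus 4 N per m/s, has no spring and stays where it is left.
- lever (a joint): Position of the lever along the selector's own x, m: 0 in the cross channel, -0.032 at the stop (fully home) of the -x slots, +0.032 at the stop of the +x slots.
- lever_carriage (a joint): Position of the lever along the selector's own y, m: stops at -0.049 and +0.049; columns at -0.045, 0 and +0.045.
- chip_green: green round chip, 26 mm diameter, 3 mm thick, fixed on the gate plate just beyond the closed end of its slot, at own x of the selector -56 or +56 mm and own y -45, 0 or +45 mm. Origin: centre of its underside. With the lever fully home in this slot the knob's axis is 24 mm from the chip's centre, seen from above.
- chip_red: red round chip, 26 mm diameter, 3 mm thick, fixed on the gate plate just beyond the closed end of its slot, at own x of the selector -56 or +56 mm and own y -45, 0 or +45 mm. Origin: centre of its underside. With the lever fully home in this slot the knob's axis is 24 mm from the chip's centre, seen from above.
- chip_blue: blue round chip, 26 mm diameter, 3 mm thick, fixed on the gate plate just beyond the closed end of its slot, at own x of the selector -56 or +56 mm and own y -45, 0 or +45 mm. Origin: centre of its underside. With the lever fully home in this slot the knob's axis is 24 mm from the chip's centre, seen from above.
- chip_yellow: yellow round chip, 26 mm diameter, 3 mm thick, fixed on the gate plate just beyond the closed end of its slot, at own x of the selector -56 or +56 mm and own y -45, 0 or +45 mm. Origin: centre of its underside. With the lever fully home in this slot the knob's axis is 24 mm from the chip's centre, seen from above.
- chip_white: white round chip, 26 mm diameter, 3 mm thick, fixed on the gate plate just beyond the closed end of its slot, at own x of the selector -56 or +56 mm and own y -45, 0 or +45 mm. Origin: centre of its underside. With the lever fully home in this slot the knob's axis is 24 mm from the chip's centre, seen from above.
- dropper_bottle: Bystander, loose: amber glass dropper bottle, black cap, 32 mm across, 75 mm tall, standing close to the selector. Origin: centre of its underside.
- slide_box: Bystander, loose: blue plastic slide box, 85 x 40 x 30 mm, lying close to the selector. Origin: centre of its underside.
- lens_can: Bystander, loose: aluminium lens can, 36 mm across, 50 mm tall, standing close behind the selector. Origin: centre of its underside.
- reagent_jar: Bystander, loose: glass jar with red cap, 56 mm across, 75 mm tall. Origin: centre of its underside.
- tip_tray: Bystander, loose: yellow divided tray, 120 x 85 x 45 mm. Origin: centre of its underside.
- dish: Bystander, loose: shallow white dish, 90 mm across, 16 mm tall. Origin: centre of its underside.
- driver: Bystander, loose: screwdriver with red handle, lying.
Mind the look-alikes: they are no part of the job. What is shaped like the selector but brown, pink or yellow is not meant.

How it is judged:
By the outcome, as a careful person would: the job done as asked, in the order asked, and still so for the second after the job is handed in, with the robot touching nothing.
It also fails if it takes over 51 s, if anything falls off the work surface, if the arm or the gripper's body presses on something with over 40 N, if the wrist force passes 120 N, or if a joint passes its speed limit or range.

ROBOT

A 6-joint arm with a two-finger parallel gripper is mounted at the origin on the work surface. World frame = base frame: x ahead of the robot, y to its left, z up, the work surface at z = 0. Lengths are in m, angles in rad, forces in N, time in s.
With the tool pointing down it reaches from about 0.3 to 0.875 m from the base axis. Payload 6.4 kg.
Tool frame: the origin (TCP) lies midway between the tips of the shut fingers; the grasp point (between the pads) lies 19 mm behind it; x points along the fingers, y is the direction in which the jaws open and shut, and the axes are right-handed (so a half turn about x gives the same grasp; the last joint's range is limited). The gripper opens to 85 mm and grips with 20 to 120 N. Pads are 22 mm wide; open, the fingers measure 114 mm over their backs; the gripper's body (76 mm by 85 mm) begins 54 mm behind the grasp point. The pads swing forward as they close: fully open they stand 13 mm farther back than shut.
Start: joints at [-1.368, 0.181, 1.607, -0, 1.354, -0.206], TCP at [0.229, -0.528, 0.231] pointing down, gripper open.
Joint ranges: [-2.99, 2.99], [-0.89, 2.07], [0.3, 2.58], [-1.14, 4.28], [0, 2.63], [-3.12, 3.12]. Speed limits (rad/s): [2.57, 2.57, 3.01, 3.14, 3.14, 3.14].

INTERFACE

Orientations are given as a unit quaternion [w, x, y, z].
In Python, from bench import ctrl gives the robot as it stands.
- The arm moves only by the tool step_arm, never from a script. Its argument "motion" is a list of rows, each a list of 7 numbers: the shift along the tool's x, y, z in mm, then the turn, a rotation vector about the tool's x, y, z in degrees, then the closure in counts, from 0 (fully open) to 255 (shut). In form: [[tx, ty, tz, rx, ry, rz, hand], ...]. A call has 1 to 10 rows; each row is the pose to reach, as a shift and turn from the pose commanded when the call began, along the tool's axes at that moment; what a row does not reach only later rows make up. A row lasts 1/8 s, in which the tool goes at most 62.5 mm and 10.7 degrees, less where a joint would pass 70% of its speed; a pose out of reach is approached as far as the arm can. A call with a gripper value outside its range is refused whole. The fingers move at their own pace and stop on an object; the grip force is fixed at half the most. Time passes only in rows, so rows that repeat a pose let the fingers close. It gives the time, the measured TCP pose, the force and the opening at its end, in the units of the state.
- ctrl.get_obs(): the state, without advancing time (a new reading comes with each control period).
- ctrl.camera(name): name is "side" or "top" or "wrist"; returns (picture, depth): 480x640x3 uint8, red, green, blue; 480x640 float32, m along the optical axis (not along the pixel's ray), 0 where there is no reading.
- ctrl.camera_info(name): a dict with "fx", "fy", "cx", "cy" (pixels), "T" (4x4, takes a point from camera to world coordinates); the wrist camera has in their place "hand_eye" (4x4, takes a point from camera to tool coordinates, whose origin is the TCP and whose axes are the tool frame's). Camera axes: x right, y down, z forward; pixel columns grow to the right and rows downward; lengths in m; the calibration is good to about 2 mm. A picture is of the moment at which its call begins: read the wrist's pose just before it. camera_info takes no time and is no camera call.
- ctrl.hand_in(): hands the job in, once; it reports no verdict.
The state is a dict: "time_s": time; "q": joint angles; "dq": joint speeds; "joint_efforts": joint torques, N m; "eef_pos": TCP position; "eef_rot": TCP orientation; "wrist_force": force on the tool from outside, world axes, zero at the start; "torque": the same for the moment, N m; "opening": opening from 0.0 (shut) to 1.0 (fully open).
Only numpy, scipy, OpenCV 4.12 (cv2) and the standard library are available. Lean on these libraries where they do the work, as an engineer would, in place of code of your own. Each camera call takes 0.05 s, during which the arm holds its last target. There are 200 camera calls.

## Working session

There is one attempt and no reset: what is moved stays moved. The work goes in short steps, Python scripts to look and compute and a tool call to move; the robot and the scene stay as the last step left them, time stands still between calls to the robot, and variables do not carry over. Pictures are saved under pics/ and viewed, about 8 in all and at most 12, crops included, and the job is handed in when it is done.

Besides the shell and the picture viewer there is one more tool, called after ">>>" by a JSON object that holds its "api" and its "payload", one argument or row to a line. step_arm: Moves the arm, as the interface text tells. Its arguments: {"type":"object","properties":{"motion":{"type":"array","items":{"type":"array","items":{"type":"number"}}}},"required":["motion"]}

```bash
mkdir -p pics
cat > h.py <<'E'
import numpy as np, cv2
from bench import ctrl
def save(n,im): cv2.imwrite('pics/'+n+'.png',cv2.cvtColor(im,cv2.COLOR_RGB2BGR))
E
python3 - <<'E'
from h import *
for n in ('top','side'):
    p,d=ctrl.camera(n); save(n,p); np.savez('pics/'+n,p=p,d=d)
    i=ctrl.camera_info(n); print(n,i)
    
o=ctrl.get_obs(); print(o)
E
```

```text
top {'fx': 586.3011223443988, 'fy': 586.3011223443988, 'cx': 318.7001891392172, 'cy': 248.81646013590645, 'T': array([[ 0.01153504, -0.99631416,  0.08500026,  0.35948897],
       [-0.99991737, -0.01197549, -0.00467369,  0.01436676],
       [ 0.00567438, -0.08493932, -0.99636997,  1.64133193],
       [ 0.        ,  0.        ,  0.        ,  1.        ]])}
side {'fx': 573.4219928779015, 'fy': 573.4219928779015, 'cx': 330.28042208316555, 'cy': 240.1535489676544, 'T': array([[-0.83854227, -0.40194516,  0.36781375, -0.01619518],
       [-0.54479873,  0.62653359, -0.55735985,  0.77045825],
       [-0.00641958, -0.66775426, -0.74435411,  1.11658433],
       [ 0.        ,  0.        ,  0.        ,  1.        ]])}
{'time_s': 0.1, 'q': array([-1.36830554e+00,  1.81461493e-01,  1.60792212e+00, -2.50199966e-05,
        1.35379827e+00, -2.06328497e-01]), 'dq': array([-4.33389990e-04, -2.16781651e-03, -2.30068877e-03, -1.41203437e-03,
        1.72620792e-04,  2.51118533e-05]), 'joint_efforts': array([ 3.61221964e-04, -4.45877516e+01, -3.52236629e+01, -4.51146443e-04,
        4.13938717e-03,  4.77944212e-06]), 'eef_pos': array([ 0.22846773, -0.52711306,  0.23047038]), 'eef_rot': array([-0.14297492, -0.69237735, -0.14409871,  0.69239247]), 'wrist_force': array([-0.06424429, -0.27923101, -0.31142118]), 'torque': array([-0.02993035,  0.00279298, -0.02382382]), 'opening': 1.0006206975643788}
```

View pics/top.png

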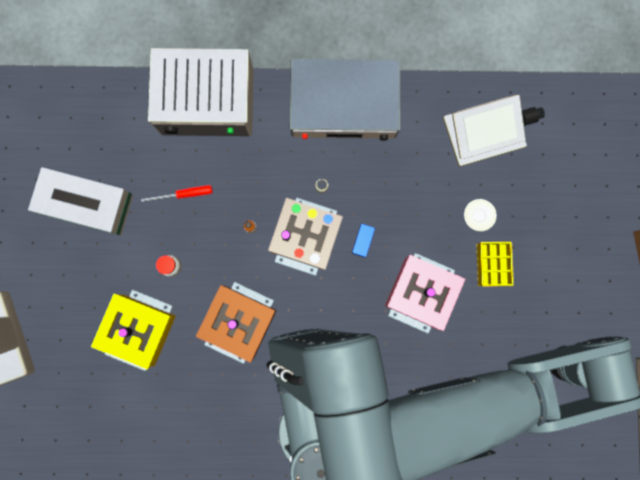

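View pics/side.png

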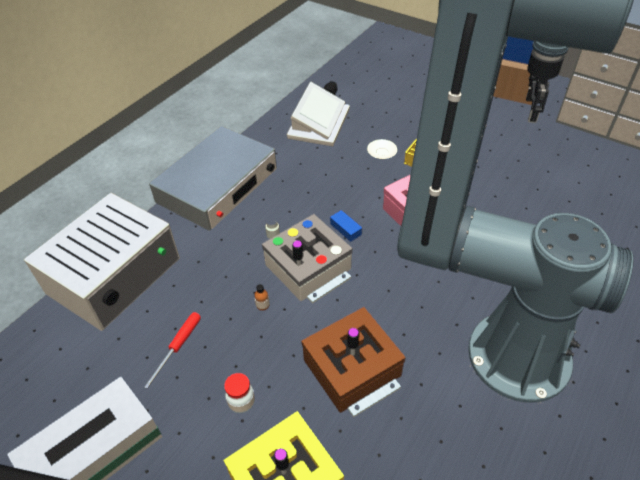

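The selector is at top (305,235): white/grey, with five chips. The look-alikes are pink (425,292), brown (235,323) and yellow (132,331). Green is at (296,209) and the knob at (286,235), seemingly in the same column. I'll confirm with a crop and measure from both views.

```bash
cat >> h.py <<'E'
def ray(n,u,v):
    i=ctrl.camera_info(n);T=i['T'];r=T[:3,:3]@[(u-i['cx'])/i['fx'],(v-i['cy'])/i['fy'],1];return T[:3,3],r
def plane(n,uv,z):
    o,r=ray(n,*uv);return o+r*(z-o[2])/r[2]
def tri(a,b):
    o1,r1=ray('top',*a);o2,r2=ray('side',*b)
    s=np.linalg.lstsq(np.c_[r1,-r2],o2-o1,rcond=None)[0];p,q=o1+s[0]*r1,o2+s[1]*r2
    return (p+q)/2,np.linalg.norm(p-q)
HUE=dict(green=(50,75),yellow=(25,35),blue=(100,122),red=(0,8),violet=(135,165))
def find(p,c,box):
    x0,y0,x1,y1=box;h=cv2.cvtColor(p[y0:y1,x0:x1],cv2.COLOR_RGB2HSV)
    m=cv2.inRange(h,(HUE[c][0],110,90),(HUE[c][1],255,255))
    n,l,s,ce=cv2.connectedComponentsWithStats(m);k=1+np.argmax(s[1:,4])
    return ce[k]+[x0,y0],s[k,4]
BOX=dict(top=(265,190,350,275),side=(255,205,348,290))
E
python3 - <<'E'
from h import *
P={n:np.load(f'pics/{n}.npz')['p'] for n in BOX}
x0,y0,x1,y1=BOX['top'];a=cv2.resize(P['top'][y0:y1,x0:x1],(400,400),interpolation=3)
x0,y0,x1,y1=BOX['side'];b=cv2.resize(P['side'][y0:y1,x0:x1],(400,400),interpolation=3)
save('crop',np.hstack([a,b]))
for c in HUE:
    t,ta=find(P['top'],c,BOX['top']);s,sa=find(P['side'],c,BOX['side'])
    z=.142 if c=='violet' else .083
    print(c,t.round(1),ta,s.round(1),sa,'tri',*[np.round(v,4) for v in tri(t,s)],'pl',plane('top',t,z).round(4),plane('side',s,z).round(4))
E
```

```text
green [295.8 208. ] 51 [277.6 240.8] 57 tri [0.6004 0.0692 0.0853] 0.002 pl [0.6016 0.0698 0.083 ] [0.6008 0.0672 0.083 ]
yellow [311.9 213.1] 65 [292.5 231.9] 64 tri [0.587  0.0259 0.0854] 0.0021 pl [0.5883 0.0265 0.083 ] [0.5875 0.0237 0.083 ]
blue [327.5 218.5] 52 [340.  221.8] 324 tri [ 0.5329 -0.0321  0.1108] 0.0819 pl [ 0.5742 -0.0156  0.083 ] [ 0.5077 -0.068   0.083 ]
red [298.6 252.7] 66 [321. 259.] 80 tri [0.4805 0.06   0.0851] 0.0018 pl [0.4814 0.0605 0.083 ] [0.4806 0.0582 0.083 ]
violet [285.6 234.6] 52 [297.1 243.6] 55 tri [0.5223 0.0924 0.1446] 0.0013 pl [0.5232 0.0929 0.142 ] [0.5232 0.0903 0.142 ]
```

View pics/crop.png

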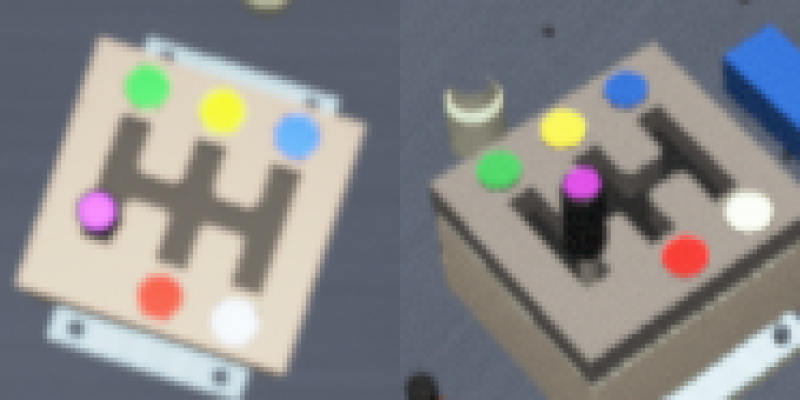

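Confirmed: in the crop the green chip is at the far end of the knob's own column. The push is therefore one straight stroke along own +x across the channel. The spacing also checks out, 112 mm and 90 mm, with z within 3 mm. Next, the frame and the move.

```bash
cat >> h.py <<'E'
from scipy.spatial.transform import Rotation as R
YAW=np.radians(-17.75);EX=np.array([np.cos(YAW),np.sin(YAW)]);EY=np.array([-EX[1],EX[0]]);C=np.array([.5338,.043])
def own(p): d=np.asarray(p)[:2]-C;return np.array([d@EX,d@EY])*1000
def rot(o=None):
    o=o or ctrl.get_obs();return R.from_quat(np.roll(o['eef_rot'],-1))
def goal(ox,oy,z,sgn=1):
    o=ctrl.get_obs();r=rot(o);ex=np.r_[EX,0]*sgn
    tx=np.array([0,0,-1.]);G=R.from_matrix(np.c_[tx,np.cross(ex,tx),ex])
    p=np.r_[C+EX*ox/1000+EY*oy/1000,z]
    return np.round(r.inv().apply(p-o['eef_pos'])*1000,1),np.round((r.inv()*G).as_rotvec(degrees=True),2)
E
python3 - <<'E'
from h import *
print(rot().as_matrix().round(3)); 
for s in (1,-1): print(goal(-85,44,.23,s))
print('knob own',own([.5228,.0918]),ctrl.camera_info('wrist'))
E
```

```text
[[-0.     0.398 -0.918]
 [ 0.002 -0.918 -0.398]
 [-1.    -0.002 -0.   ]]
(array([   1.4, -490.8, -471.8]), array([-1.3883e+02, -1.2000e-01,  2.0000e-02]))
(array([   1.4, -490.8, -471.8]), array([4.117e+01, 2.000e-02, 9.000e-02]))
knob own [-25.35373159  43.12340773] {'fx': 373.77681290644824, 'fy': 373.77681290644824, 'cx': 322.60041263051625, 'cy': 233.2300595649337, 'hand_eye': array([[-1.51147438e-04, -3.19555166e-01,  9.47567662e-01,
        -1.42207317e-01],
       [ 9.99999897e-01,  3.56876397e-04,  2.79862989e-04,
        -6.55827424e-04],
       [-4.27596197e-04,  9.47567606e-01,  3.19555079e-01,
        -8.06093291e-02],
       [ 0.00000000e+00,  0.00000000e+00,  0.00000000e+00,
         1.00000000e+00]])}
```

>>> {"api": "step_arm", "payload": {
  "motion": [
    [0,-25,-24,4,0,0,219],
    [0,-80,-75,8,0,0,219],
    [0,-120,-115,12,0,0,219],
    [0,-160,-155,16,0,0,219],
    [0,-200,-190,20,0,0,219],
    [0,-240,-230,24,0,0,219],
    [0,-280,-270,28,0,0,219],
    [0,-320,-308,32,0,0,219],
    [0,-360,-346,36,0,0,219],
    [0,-390,-375,41,0,0,219]
  ]
}}

```text
time_s: 1.35
eef_pos: [0.4178, -0.0185, 0.2312]
eef_rot: [0.109, -0.699, 0.108, 0.699]
wrist_force: [1.0, -0.4, 0.1]
opening: 0.144
```

Run:
```python
from h import *
print(goal(-85,44,.23,-1),ctrl.get_obs()['q'].round(2))
```

```text
(array([   1.2, -137.9,   -7. ]), array([0.09, 0.  , 0.01])) [-0.33 -0.19  1.98  0.    1.36  1.55]
```

>>> {"api": "step_arm", "payload": {
  "motion": [
    [0,-35,-2,0,0,0,219],
    [0,-75,-4,0,0,0,219],
    [0,-115,-6,0,0,0,219],
    [0,-138,-7,0,0,0,219],
    [0,-138,-7,0,0,0,219],
    [0,-138,-7,0,0,0,219]
  ]
}}

```text
time_s: 2.1
eef_pos: [0.4656, 0.1083, 0.2309]
eef_rot: [0.108, -0.699, 0.108, 0.699]
wrist_force: [0.0, 0.8, -0.9]
opening: 0.136
```

```bash
cat >> h.py <<'E'
def wpix(p,o):
    i=ctrl.camera_info('wrist');H=i['hand_eye'];q=H[:3,:3].T@(rot(o).inv().apply(np.array(p)-o['eef_pos'])-H[:3,3])
    return [i['fx']*q[0]/q[2]+i['cx'],i['fy']*q[1]/q[2]+i['cy']]
def wplane(uv,z,o):
    i=ctrl.camera_info('wrist');H=i['hand_eye'];d=H[:3,:3]@[(uv[0]-i['cx'])/i['fx'],(uv[1]-i['cy'])/i['fy'],1]
    a=o['eef_pos']+rot(o).apply(H[:3,3]);d=rot(o).apply(d);return a+d*(z-a[2])/d[2]
E
python3 - <<'E'
from h import *
o=ctrl.get_obs();p,d=ctrl.camera('wrist');save('w1',p);np.savez('pics/w1',p=p,d=d)
print(own(o['eef_pos']),o['eef_pos'],goal(-85,44,.23,-1))
for c in ('green','violet','yellow','red'):
    try:
        uv,a=find(p,c,(0,0,640,480));w=wplane(uv,.142 if c=='violet' else .083,o);print(c,uv.round(),a,w.round(4),own(w).round(1))
    except Exception as e: print(c,e)
E
```

```text
[-84.89987828  41.40377518] [0.46556425 0.10831572 0.23092767] (array([ 1.1, -2.8,  0.3]), array([ 0.14,  0.03, -0.03]))
green [303.   0.] 1 [0.6116 0.0753 0.083 ] [64.3 54.5]
violet attempt to get argmax of an empty sequence
yellow [ 26. 450.] 2157 [0.318  0.4706 0.083 ] [-335.9  341.4]
red [ 20. 323.] 2004 [0.4497 0.3954 0.083 ] [-187.5  310. ]
```

View pics/w1.png

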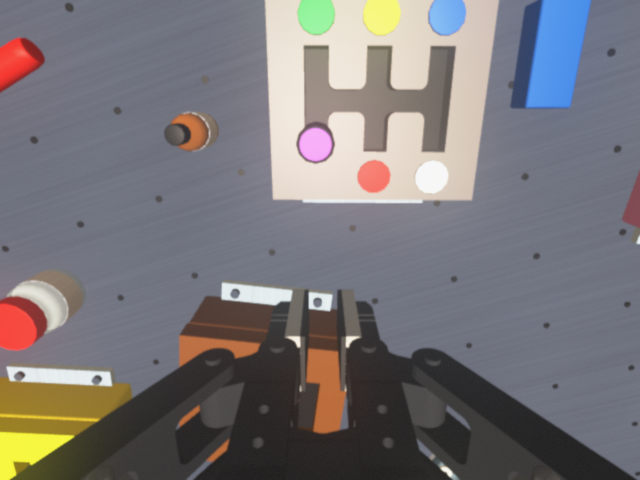

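The wrist view shows the knob top at (316,144), the green chip straight beyond it at (317,14) and the fingers at (320,300). I'll refine using these pixels.

Run:
```python
from h import *
o=ctrl.get_obs();p=np.load('pics/w1.npz')['p'];HUE['violet']=(130,170)
for c,b in dict(green=(280,0,350,50),yellow=(355,0,410,50),red=(350,150,400,200),blue=(420,0,475,50)).items():
    uv,a=find(p,c,b);w=wplane(uv,.083,o);print(c,uv.round(),a,w.round(4),own(w).round(1))
h=cv2.cvtColor(p[120:170,290:345],cv2.COLOR_RGB2HSV);m=cv2.inRange(h,(130,60,120),(172,255,255));M=cv2.moments(m,True)
uv=(290+M['m10']/M['m00'],120+M['m01']/M['m00']);w=wplane(uv,.142,o);print('knob',uv,M['m00'],w,own(w))
```

```text
green [303.   0.] 1 [0.6118 0.0749 0.083 ] [64.5 54.1]
yellow [381.  16.] 1064 [0.5867 0.0268 0.083 ] [55.4  0.7]
red [373. 176.] 788 [0.4817 0.0606 0.083 ] [-55.    0.9]
blue [447.  16.] 1031 [ 0.5732 -0.016   0.083 ] [ 55.5 -44.2]
knob (315.06781485468247, 144.04198062432724) 929.0 [0.52349438 0.09376603 0.142     ] [-25.29177759  45.20753804]
```

>>> {"api": "step_arm", "payload": {
  "motion": [
    [20,-4,0,0,0,0,219],
    [50,-4,0,0,0,0,219],
    [80,-4,0,0,0,0,219],
    [108,-4,0,0,0,0,219],
    [122,-4,0,0,0,0,219],
    [122,-4,0,0,0,0,219],
    [122,-4,0,0,0,0,219]
  ]
}}

```text
time_s: 3.02
eef_pos: [0.4681, 0.1123, 0.1104]
eef_rot: [-0.108, 0.699, -0.108, -0.698]
wrist_force: [-0.1, -0.1, 0.4]
opening: 0.141
```

Run:
```python
from h import *
o=ctrl.get_obs();p,d=ctrl.camera('wrist');save('w2',p)
print(own(o['eef_pos']),o['eef_pos'],goal(-55,45,.109,-1))
```

```text
[-83.67165719  46.00608679] [0.46813708 0.1123245  0.11043718] (array([  1.6,   1.2, -28.6]), array([ 0.16, -0.12,  0.04]))
```

View pics/w2.png

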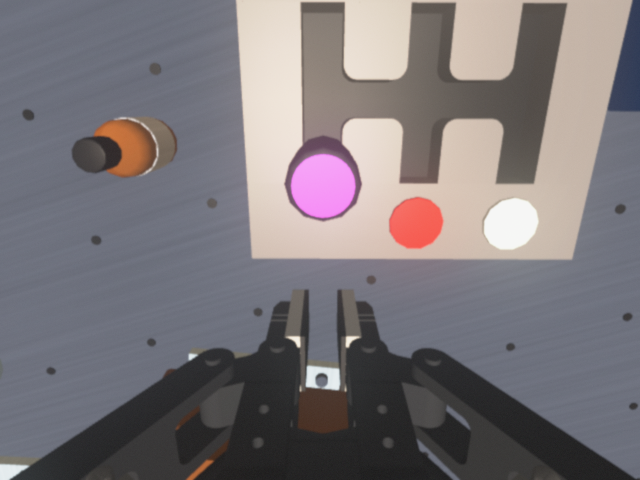

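The knob (323,186) is centred ahead of the fingers (321,295). I'll push slowly along own +x, which is tool −z.

>>> {"api": "step_arm", "payload": {
  "motion": [
    [0,0,-10,0,0,0,219],
    [0,0,-22,0,0,0,219],
    [0,0,-30,0,0,0,219],
    [0,0,-36,0,0,0,219],
    [0,0,-42,0,0,0,219],
    [0,0,-48,0,0,0,219],
    [0,0,-54,0,0,0,219],
    [0,0,-58,0,0,0,219],
    [0,0,-60,0,0,0,219]
  ]
}}

```text
time_s: 4.2
eef_pos: [0.5244, 0.0943, 0.1091]
eef_rot: [0.108, -0.699, 0.108, 0.699]
wrist_force: [-1.9, 0.1, -0.2]
opening: 0.141
```

```bash
cat >> h.py <<'E'
def knob(name):
    o=ctrl.get_obs();p,d=ctrl.camera('wrist');save(name,p)
    h=cv2.cvtColor(p,cv2.COLOR_RGB2HSV);m=cv2.inRange(h,(138,60,120),(165,255,255));n,l,s,ce=cv2.connectedComponentsWithStats(m);k=1+np.argmax(s[1:,4])
    print('tcp',own(o['eef_pos']),o['eef_pos'][2],'knob',ce[k],s[k,4],own(wplane(ce[k],.142,o)),'F',o['wrist_force']);return p
E
python3 -c "from h import *;knob('w3')"
```

```text
tcp [-24.59093712  46.04502316] 0.10909454209498928 knob [322.78267779 303.2932062 ] 2517 [-5.19536345 45.43912733] F [-1.89589735  0.08887368 -0.21614589]
```

View pics/w3.png

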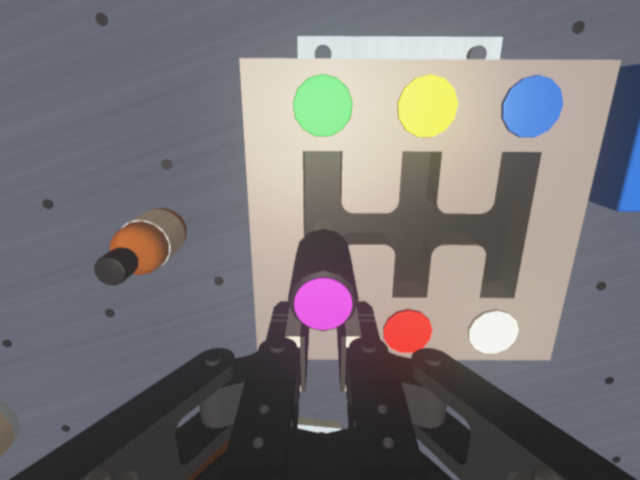

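Contact offset is about 19.5 mm and the push force about 2 N, as expected. The knob is at x −5, y 45.4. Carrying on.

>>> {"api": "step_arm", "payload": {
  "motion": [
    [0,0,-4,0,0,0,219],
    [0,0,-9,0,0,0,219],
    [0,0,-14,0,0,0,219],
    [0,0,-19,0,0,0,219],
    [0,0,-24,0,0,0,219],
    [0,0,-28,0,0,0,219],
    [0,0,-31,0,0,0,219],
    [0,0,-33,0,0,0,219],
    [0,0,-34,0,0,0,219],
    [0,0,-34,0,0,0,219]
  ]
}}

```text
time_s: 5.5
eef_pos: [0.5569, 0.0841, 0.1093]
eef_rot: [-0.108, 0.699, -0.108, -0.699]
wrist_force: [-0.8, -0.7, -1.8]
opening: 0.141
```

```bash
python3 -c "from h import *;knob('w4')"
```

```text
tcp [ 9.41360883 46.21570732] 0.10928365944203655 knob [323.29400079 302.8303536 ] 2517 [28.8515855  45.43654839] F [-0.84233026 -0.70582773 -1.83643994]
```

The knob is at +28.9, with the stop at +32. I'll creep in 0.5 mm at a time and watch the force for the stop.

>>> {"api": "step_arm", "payload": {
  "motion": [
    [0,0,-0.5,0,0,0,219],
    [0,0,-1,0,0,0,219],
    [0,0,-1.5,0,0,0,219],
    [0,0,-2,0,0,0,219],
    [0,0,-2.3,0,0,0,219],
    [0,0,-2.3,0,0,0,219]
  ]
}}

```text
time_s: 6.3
eef_pos: [0.5591, 0.0834, 0.1093]
eef_rot: [-0.108, 0.699, -0.108, -0.699]
wrist_force: [-2.4, -1.3, -1.1]
opening: 0.139
```

```bash
python3 -c "from h import *;knob('w5')"
```

```text
tcp [11.7354889  46.22227464] 0.10929992797892912 knob [323.41537852 302.88149029] 2523 [31.14636723 45.40249849] F [-2.38008634 -1.33637056 -1.14656407]
```

>>> {"api": "step_arm", "payload": {
  "motion": [
    [0,0,-0.4,0,0,0,219],
    [0,0,-0.8,0,0,0,219],
    [0,0,-0.8,0,0,0,219]
  ]
}}

```text
time_s: 6.72
eef_pos: [0.5598, 0.0832, 0.1093]
eef_rot: [-0.108, 0.699, -0.108, -0.699]
wrist_force: [-1.9, -1.1, -0.8]
opening: 0.14
```

```bash
python3 -c "from h import *;knob('w6')"
```

```text
tcp [12.53554423 46.24103302] 0.10930850197516967 knob [323.44047619 302.89563492] 2520 [31.93661628 45.41171203] F [-1.90773707 -1.12218087 -0.8064274 ]
```

>>> {"api": "step_arm", "payload": {
  "motion": [
    [0,0,-0.4,0,0,0,219],
    [0,0,-0.7,0,0,0,219],
    [0,0,-0.7,0,0,0,219]
  ]
}}

```text
time_s: 7.15
eef_pos: [0.5604, 0.083, 0.1093]
eef_rot: [0.108, -0.699, 0.108, 0.699]
wrist_force: [-2.1, -0.8, -1.0]
opening: 0.143
```

```bash
python3 -c "from h import *;knob('w7')"
```

```text
tcp [13.16665863 46.24715681] 0.1093007940490249 knob [323.40910891 303.11089109] 2525 [32.49769076 45.43077213] F [-2.0703505  -0.79871067 -1.03697719]
```

>>> {"api": "step_arm", "payload": {
  "motion": [
    [0,0,-0.3,0,0,0,219],
    [0,0,-0.6,0,0,0,219],
    [0,0,-0.6,0,0,0,219]
  ]
}}

```text
time_s: 7.58
eef_pos: [0.5607, 0.0829, 0.1092]
eef_rot: [0.108, -0.699, 0.108, 0.699]
wrist_force: [-5.3, 0.4, -0.0]
opening: 0.142
```

```bash
python3 -c "from h import *;knob('w8')"
```

```text
tcp [13.42803655 46.22371226] 0.10920061491175742 knob [323.43310838 303.98173879] 2519 [32.5245188  45.40167215] F [-5.34915841  0.39685016 -0.0424484 ]
```

The force rose to 5.3 N and the knob stopped advancing, so it is at the stop. Backing straight off, then up.

>>> {"api": "step_arm", "payload": {
  "motion": [
    [0,0,4,0,0,0,219],
    [0,0,14,0,0,0,219],
    [0,0,30,0,0,0,219],
    [0,0,50,0,0,0,219],
    [-20,0,60,0,0,0,219],
    [-50,0,60,0,0,0,219],
    [-80,0,60,0,0,0,219],
    [-100,0,60,0,0,0,219],
    [-100,0,60,0,0,0,219],
    [-100,0,60,0,0,0,219]
  ]
}}

```text
time_s: 8.88
eef_pos: [0.5029, 0.1012, 0.2084]
eef_rot: [0.108, -0.698, 0.108, 0.699]
wrist_force: [-0.2, -0.7, -0.1]
opening: 0.139
```

Run:
```python
from h import *
o=ctrl.get_obs();p=knob('w9')
h=cv2.cvtColor(p,cv2.COLOR_RGB2HSV);m=cv2.inRange(h,(50,110,80),(75,255,255));n,l,s,ce=cv2.connectedComponentsWithStats(m);k=1+np.argmax(s[1:,4])
print('green',ce[k],s[k],own(wplane(ce[k],.083,o)))
```

```text
tcp [-47.13434127  45.9802771 ] 0.20836896658700685 knob [322.97038917 108.88409475] 1182 [32.54861978 45.42378937] F [-0.18693888 -0.68619971 -0.13713729]Traceback (most recent call last):
  File "<stdin>", line 3, in <module>
    return _wrapfunc(a, 'argmax', axis=axis, out=out, **kwds)
    return bound(*args, **kwds)
ValueError: attempt to get argmax of an empty sequence
```

View pics/w9.png

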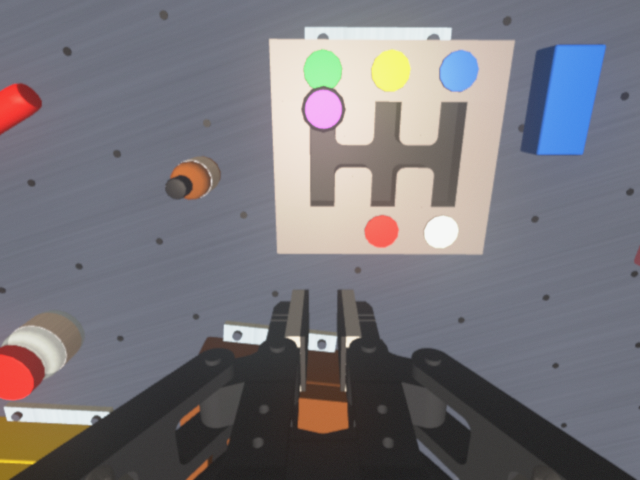

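The knob (323,109) is at the closed end of the green slot, next to the green chip (323,70). It stayed at +32.5 after release, and the bystanders are untouched. Handing in.

```bash
python3 -c "from h import *;print(ctrl.hand_in())"
```

```text
the job is handed in; nothing more can be done
None
```

The selector is switched to green, and I handed the job in at about 9 s. The green slot lay straight across from the start slot, so I pushed the knob there in one line with nearly closed fingertips, without gripping it or entering another slot.

- **Home position:** the push took about 2 N, then rose to 5.3 N as the knob stopped moving. That is how I judged it was fully home. After backing off, the knob measured x +32.5 mm and y +45.4 mm (nominal +32 and +45), within the roughly 2 mm calibration.
- **Surroundings:** the last picture shows the knob beside the green chip, the hand clear, and the bottle and slide box where they were. The lens can, tray and dish were not in that view, but the arm did not go near them.
- **Checks that failed or disagreed:**
  - At the start the knob measured x −25 mm, not −32 mm, so it was probably not fully home in its start slot.
  - The colour search missed the green chip in both wrist pictures where I tried it. I took its position from the top and side views and confirmed it by eye.
  - The side-view search for blue picked up the slide box, so I dropped that value.

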